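# Slide the picking bin home under the rack pipe and swing the keeper shut

## Robot

A 6-joint arm with a two-finger parallel gripper is mounted at the origin on the work surface. World frame = base frame: x ahead of the robot, y to its left, z up, the work surface at z = 0. Lengths are in m, angles in degrees, forces in N, time in s.
With the tool pointing down it reaches from about 0.225 to 0.875 m from the base axis. Payload 3.4 kg.
Tool frame: the origin (TCP) lies at the very end of the fingers, on their centre line; the grasp point (between the pads) lies r.grip_depth behind it (r.grip_depth is the distance from the TCP to the grasp point, in m); z points along the fingers, y is the line along which they close (so a half turn about z gives the same grasp; the last joint's range is limited). The gripper opens to 85 mm and grips with 20 to 120 N. Pads are 22 mm wide; open, the fingers measure 114 mm over their backs; the gripper's body (76 mm by 85 mm) begins 54 mm behind the grasp point. The pads swing forward as they close: fully open they stand 13 mm farther back than shut.
Start: joints at [65.26, 15.808, 86.224, -0, 77.962, -6.933], TCP at [0.176, 0.547, 0.231] pointing down, gripper open.
Joint ranges: [-165.64, 165.64], [-43.16, 119.46], [12.63, 154.43], [-67.54, 247.53], [6.08, 155.33], [-154.97, 154.97]. Speed limits (degrees/s): [147.25, 147.25, 180, 180, 180, 180].

## Interface

Orientations are given as [roll, pitch, yaw] about the fixed x, y, z axes, in that order (R = Rz(yaw) Ry(pitch) Rx(roll)).
In Python, from bench import r gives the robot as it stands. The module is installed in compiled form; this text tells all that it offers.
- The arm moves only by the shell command python3 -m jog 'ROWS' [OPENING] [FORCE]. ROWS is JSON, a list of rows, each a list of 2 entries, a list of its own where there are three numbers: the shift along the tool's x, y, z in units of 0.1 m (1.0 is 0.1 m), then the turn about the tool's z in units of 90 degrees (1.0 is 90 degrees). In form: [[[x, y, z], roll], ...]. A call has 1 to 12 rows; each row is the pose to reach, as a shift and turn from the pose commanded when the call began, along the tool's axes at that moment; what a row does not reach only later rows make up. A row lasts 1/12 s, in which the tool goes at most 41.7 mm and 7.16 degrees, less where a joint would pass 70% of its speed; a pose out of reach is approached as far as the arm can. A call with a number of a shift or a turn outside -1 to 1 is refused whole. A call with a gripper value outside its range is refused whole. OPENING is the opening, from -1 (shut) to 1 (fully open), set as the call begins (- or left out, the last holds). The fingers move at their own pace and stop on an object; FORCE is the grip in N (left out, the last holds). Time passes only in rows, so rows that repeat a pose let the fingers close. It gives the time, the measured TCP pose, the force, the opening and the grip force at its end, in the units of the state.
- r.sense(): the state, without advancing time (a new reading comes with each control period).
- r.read_camera(name): name is "side" or "top" or "wrist"; returns a dict with "image" (420x560x3 uint8, red, green, blue), "fx", "fy", "cx", "cy" (pixels), "extrinsics" (4x4, takes a point from camera to world coordinates). Camera axes: x right, y down, z forward; pixel columns grow to the right and rows downward; lengths in m; the calibration is good to about 2 mm. A picture is of the moment at which its call begins. There is no depth.
- r.job_done(): hands the job in; it is judged then, once.
The state is a dict: "time": time; "joints": joint angles; "qvel": joint speeds; "joint_efforts": joint torques, N m; "tool_pos": TCP position; "ee_rot": TCP orientation; "wrist_force": force on the tool from outside, world axes, zero at the start; "wrist_torque": the same for the moment, N m; "width": opening from 0.0 (shut) to 1.0 (fully open); "finger_force": force on a finger pad.
Only numpy, scipy, OpenCV 4.12 (cv2) and the standard library are available. Lean on these libraries where they do the work, as an engineer would, in place of code of your own. Each camera call takes 0.05 s, during which the arm holds its last target. There are 200 camera calls.

## Task

The blue bin with two spindles standing in it has been left out on the bench. Slide it into the empty bay of the low pipe rack, between the two neighbouring bins and under the overhanging pipe, until it is fully home against the back pipe, and then swing the keeper arm fully shut across its front. Keep both spindles standing upright in the bin, and leave the neighbouring bins and the other things on the bench where they are.

Things in the scene. Friction and masses are not known exactly. Their poses are not given: they have to be found in the camera images.
- bin: Open blue plastic bin to put away: 160 mm long (x), 102 wide (y), 250 g empty, loose on the bench in front of the rack, right (-y) of the empty bay. Origin: centre of its underside; x from low front to high back. Back and rear sides (from x = -10) 75 high, sides slope to 50 at the front. Floor and walls 4 thick, front wall (lip) 10. The floor is clear for 45 mm behind the lip.
- bin_lip (a point): Middle of the top edge of the bin's front wall: bin frame x = -75, y = 0, z = 50 mm. The wall is 10 mm thick (x -80 to -70): it can be gripped from above, one finger inside the bin, and the bin slid along the bench by it (dragging takes about 4 to 8 N).
- spindle0: Loose turned steel spindle, stepped round part standing on its flange in the rear half of the bin: 34 mm foot diameter, 82 tall, about 220 g. Origin: centre of its underside; z along its axis. Its top is 86 mm above the bench when the bin is on the bench.
- spindle1: The second spindle, the same as the first, beside it.
- rack: Low fixed frame of 28 mm blue pipe with 3 bays, the middle one empty. Origin: on the bench, where the bin's origin is when home; x into the bay, y left. Bay 124 mm wide between the neighbours, whose fronts are at x = -80. Overhanging pipe along y at x = 35, z 100 to 128. The back pipe (axis 40 up, face at x = 80) stops the bin's back wall, rigidly. Uprights 141 high at y = +-205.
- keeper (a joint): Angle of the keeper, an aluminium arm 142 mm long, 12 x 12, 28 to 40 above the bench, on an upright hinge left of the bay's mouth. 0 = shut, on a rigid stop: along the rack's -y across the bay's front, 18 mm clear of the home bin. Grows as its end swings out towards the robot: 1.57 = along the rack's -x; stop at 2.3. Starts open (1.75 to 2.15). Friction 0.06 N m; stays where left.
- keeper_hinge (a point): The keeper's vertical hinge axis, at rack frame x = -104, y = 73, z = 28 mm (just in front of the left neighbour's corner).
- keeper_grip (a point): Point on the axis of the upright black peg near the keeper arm's free end, 70 mm above the bench; the peg is 16 mm in diameter, its top 98 mm above the bench, 131 mm from the hinge axis.
- neighbour_left: Full blue bin of the same shape standing in the bay to the left (+y) of the empty one, about 0.9 kg, loose. Origin: centre of its underside, x front to back. Leave it where it is.
- neighbour_right: The same, in the bay to the right (-y). Leave it where it is.
- brush: Loose hand brush lying on the left of the bench, origin on its underside; leave it alone.
- screwdriver: Loose screwdriver lying at the right of the bench near the robot, origin on its underside; leave it alone.
- jar: Loose pale jar with a white cap, 60 mm diameter, 85 tall, on the right of the bench, origin under its centre; leave it alone.
- scanner: Loose black and grey hand scanner, about 165 long, 34 high, lying on the left of the bench, origin on its underside; leave it alone.

How it is judged (in metres and radians):
On the way, in this order (a step that is already met when the one before it is completed fails the run):
1. the bin is fully home in the empty bay, with the keeper still open (x of bin_lip in the frame of rack below -0.05 m and x of bin in the frame of rack between -0.01 and 0.01 m and y of bin in the frame of rack between -0.03 and 0.03 m and angle between the x axis of bin and the x axis of rack, either way round below 0.15 rad and height (world z) of bin below 0.008 m and value of joint keeper above 0.5 rad), for 0.2 s.
2. the keeper is swung shut (value of joint keeper below 0.1 rad), for 0.2 s.
At the end, for the whole second after the job is handed in: Bin flat in the empty bay, within 10 mm of fully home, low front outward, in line within 0.15 rad, at rest; keeper within 0.1 rad of shut; both spindles upright (0.25 rad) on the bin's floor; neighbouring bins moved under 20 mm, brush, screwdriver, jar and scanner under 30 mm (x of bin_lip in the frame of rack below -0.05 m and x of bin in the frame of rack between -0.01 and 0.01 m and y of bin in the frame of rack between -0.03 and 0.03 m and angle between the x axis of bin and the x axis of rack, either way round below 0.15 rad and height (world z) of bin below 0.008 m and value of joint keeper below 0.1 rad and velocity of joint keeper below 0.05 rad/s and linear speed of bin below 0.01 m/s and angle between each of spindle0, spindle1's own z axis and vertical below 0.25 rad and horizontal distance between each of spindle0, spindle1 and bin below 0.085 m and z of each of spindle0, spindle1 in the frame of bin below 0.02 m and distance of each of neighbour_left, neighbour_right from where it was at the start of the episode below 0.02 m and distance of each of brush, screwdriver, jar, scanner from where it was at the start of the episode below 0.03 m); the robot touches nothing.
It fails at once if a spindle topples over (angle between any of spindle0, spindle1's own z axis and vertical above 0.7 rad).
It fails at once if a neighbouring bin is shoved more than 20 mm (distance of any of neighbour_left, neighbour_right from where it was at the start of the episode above 0.02 m).
It fails at once if another thing on the bench is moved more than 30 mm (distance of any of brush, screwdriver, jar, scanner from where it was at the start of the episode above 0.03 m).
It also fails if it takes over 61 s, if anything falls off the work surface, if the arm or the gripper's body presses on something with over 40 N, if the wrist force passes 120 N, or if a joint passes its speed limit or range.

## Working session

There is one attempt and no reset: what is moved stays moved. The work goes in short steps, Python scripts to look and compute and a shell command to move; the robot and the scene stay as the last step left them, time stands still between calls to the robot, and variables do not carry over. Pictures are saved under pics/ and viewed, at most 10 in all, crops included, and the job is handed in when it is done.

```bash
mkdir -p pics; python3 - <<'E'
from bench import r
import cv2,pickle
d={}
for n in("top","side"):
    c=r.read_camera(n);d[n]=c
    cv2.imwrite(f"pics/{n}0.png",c["image"][:,:,::-1])
    print(n,c["fx"],c["cx"],c["cy"],c["extrinsics"].round(3).tolist())
pickle.dump(d,open("d0.pkl","wb"))
s=r.sense();print(s["tool_pos"],s["ee_rot"],s["time"],r.grip_depth,s["width"])
E
```

```text
top 500.73559327178725 281.68634053825446 210.38553270710696 [[-0.009, -0.998, 0.069, 0.445], [-1.0, 0.009, -0.006, 0.005], [0.005, -0.069, -0.998, 1.304], [0.0, 0.0, 0.0, 1.0]]
side 508.07425930313036 286.14968592917086 207.7724398499501 [[0.789, -0.476, 0.389, 0.043], [-0.614, -0.592, 0.522, -0.657], [-0.019, -0.651, -0.759, 1.068], [0.0, 0.0, 0.0, 1.0]]
[0.17566906 0.54701206 0.23052166] [-1.79904045e+02 -1.08250251e-02  1.62191555e+02] 0.1 0.0187 0.999746294500301
```

View pics/top0.png

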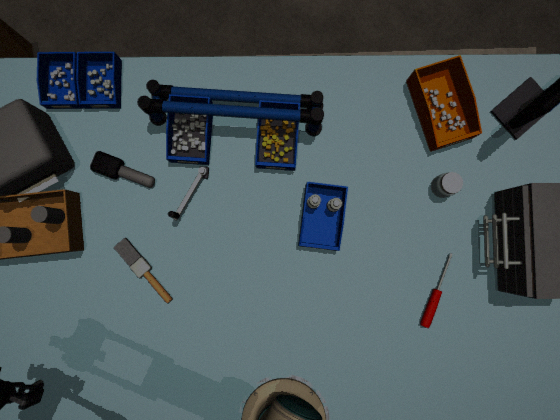

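View pics/side0.png

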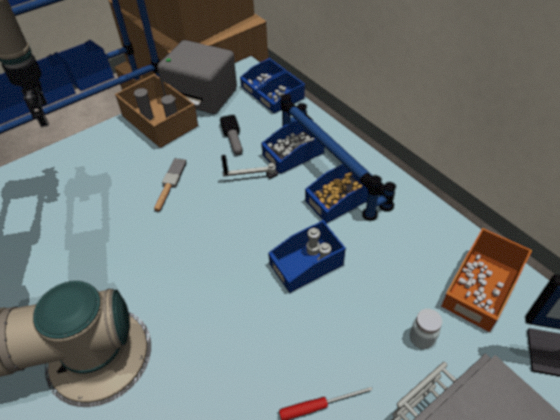

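The top view shows the loose bin at about (323,216) with its lip at row 248. The neighbours are at (189,137) and (277,143). The keeper runs from its hinge at (205,171) to its peg at (174,213). The side view agrees with this. I'll enlarge it to pick corners.

```bash
python3 - <<'E'
import pickle,cv2
im=pickle.load(open("d0.pkl","rb"))["top"]["image"][:,:,::-1]
c=cv2.resize(im[80:260,140:360],None,fx=3.3,fy=3.3,interpolation=cv2.INTER_CUBIC)
c=cv2.convertScaleAbs(c,alpha=1.6,beta=10)
cv2.imwrite("pics/crop.png",c)
E
```

```text
(no output)
```

View pics/crop.png

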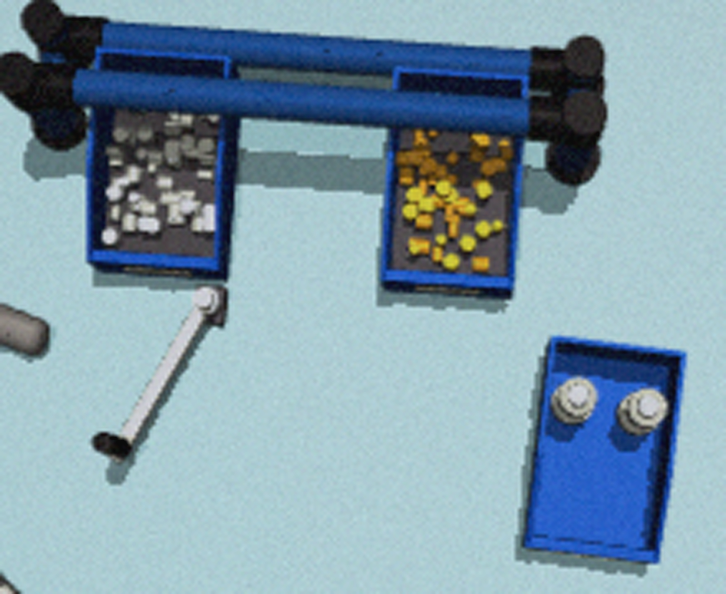

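The crop shows these points: 
- **Bin:** front lip edge (523,548)-(657,562), back top (551,338)-(686,352).
- **Neighbour fronts:** (90,262)-(222,271) and (381,284)-(511,293).
- **Peg:** black top near (103,440).
- **Hinge:** (209,299).

```bash
cat > h.py <<'E'
import numpy as np,pickle
def ray(c,u,v,z):
    E=c["extrinsics"];d=E[:3,:3]@[(u-c["cx"])/c["fx"],(v-c["cy"])/c["fy"],1]
    return (E[:3,3]+d*(z-E[2,3])/d[2])[:2]
E
python3 - <<'E'
from h import *
c=pickle.load(open("d0.pkl","rb"))["top"]
def P(x,y,z): return ray(c,140+(x+.5)/3.3-.5,80+(y+.5)/3.3-.5,z)
def rep(n,a,b):
    d=b-a; print(n,a.round(3),b.round(3),"len",np.linalg.norm(d).round(4),"yaw",np.degrees(np.arctan2(d[0],-d[1])).round(2)*1)
rep("binlip",P(523,548,.05),P(657,562,.05));rep("binback",P(551,338,.075),P(686,352,.075))
rep("nl",P(90,262,.05),P(222,271,.05));rep("nr",P(381,284,.05),P(511,293,.05))
rep("NL-NR",P(90,262,.05),P(511,293,.05));rep("gap",P(222,271,.05),P(381,284,.05))
rep("overpipe",P(75,86,.114),P(528,115,.114))
rep("backpipe",P(105,40,.04),P(528,63,.04))
rep("nlback",P(97,48,.075),P(231,60,.075));rep("nrback",P(394,70,.075),P(527,80,.075))
h=P(209,299,.06);print("hinge",h,"peg",P(103,439,.098),np.linalg.norm(h-P(103,439,.098)))
for p in((576,396),(649,405)):print("spin top",P(*p,.086))
E
```

```text
binlip [ 0.443 -0.042] [ 0.431 -0.144] len 0.102 yaw -6.49
binback [ 0.599 -0.064] [ 0.588 -0.165] len 0.1016 yaw -6.46
nl [0.664 0.286] [0.656 0.185] len 0.1012 yaw -4.43
nr [0.645 0.064] [ 0.637 -0.036] len 0.0997 yaw -4.49
NL-NR [0.664 0.286] [ 0.637 -0.036] len 0.323 yaw -4.74
gap [0.656 0.185] [0.645 0.064] len 0.1221 yaw -5.21
overpipe [0.783 0.284] [ 0.759 -0.047] len 0.3321 yaw -4.18
backpipe [0.84  0.278] [ 0.82  -0.051] len 0.3299 yaw -3.62
nlback [0.823 0.276] [0.813 0.175] len 0.1018 yaw -5.66
nrback [0.805 0.052] [ 0.796 -0.049] len 0.1009 yaw -4.83
hinge [0.63335656 0.1938056 ] peg [0.52518012 0.26527548] 0.12965371998510403
spin top [ 0.55468553 -0.08166802]
spin top [ 0.54751314 -0.13562295]
```

```bash
python3 -m jog '[[[-0.3,-0.3,0],0.08],[[-0.6,-0.6,0],0.16],[[-0.9,-0.9,0],0.24],[[-1,-1,0],0.32],[[-1,-1,0],0.4],[[-1,-1,0],0.48],[[-1,-1,0],0.56],[[-1,-1,0],0.64],[[-1,-1,0],0.72],[[-1,-1,0],0.8],[[-1,-1,0],0.874],[[-1,-1,0],0.874]]' 1 60
for i in 1 2 3 4; do python3 -m jog '[[[-0.35,0.18,0],0],[[-0.7,0.36,0],0],[[-0.98,0.52,0],0]]'; done
```

```text
time: 1.1
tool_pos: [0.2403, 0.4214, 0.2309]
ee_rot: [-180.0, 0.0, 83.4]
wrist_force: [0.2, 0.2, 0.1]
width: 1.0
finger_force: 0.0
time: 1.35
tool_pos: [0.2807, 0.3166, 0.2309]
ee_rot: [-180.0, 0.1, 83.8]
wrist_force: [0.6, 0.2, -0.4]
width: 1.002
finger_force: 0.0
time: 1.6
tool_pos: [0.3216, 0.2129, 0.2312]
ee_rot: [180.0, 0.0, 83.7]
wrist_force: [1.1, 0.0, -0.2]
width: 1.001
finger_force: 0.0
time: 1.85
tool_pos: [0.3624, 0.1097, 0.2313]
ee_rot: [180.0, 0.0, 83.7]
wrist_force: [0.3, 0.3, 0.3]
width: 1.001
finger_force: 0.0
time: 2.1
tool_pos: [0.4033, 0.0062, 0.2313]
ee_rot: [180.0, 0.0, 83.7]
wrist_force: [0.9, 0.4, 0.6]
width: 1.003
finger_force: 0.0
```

```bash
python3 -m jog '[[[-0.35,0.18,0],0],[[-0.7,0.36,0.2],0],[[-0.95,0.48,0.5],0],[[-0.95,0.48,0.7],0],[[-0.95,0.48,0.7],0],[[-0.95,0.48,0.7],0]]'
python3 - <<'E'
from bench import r
import cv2,pickle
d={}
for n in("top","wrist"):
    c=r.read_camera(n);d[n]=c
pickle.dump(d,open("d1.pkl","wb"))
c=d["wrist"];cv2.imwrite("pics/w1.png",c["image"][:,:,::-1]);print(c["extrinsics"].round(3).tolist())
E
```

```text
time: 2.6
tool_pos: [0.4388, -0.0907, 0.1603]
ee_rot: [-179.8, -0.1, 83.6]
wrist_force: [0.6, -0.8, 0.5]
width: 0.997
finger_force: 0.0
[[0.994, -0.106, -0.03, 0.447], [-0.11, -0.954, -0.279, -0.02], [0.001, 0.281, -0.96, 0.304], [0.0, 0.0, 0.0, 1.0]]
```

View pics/w1.png

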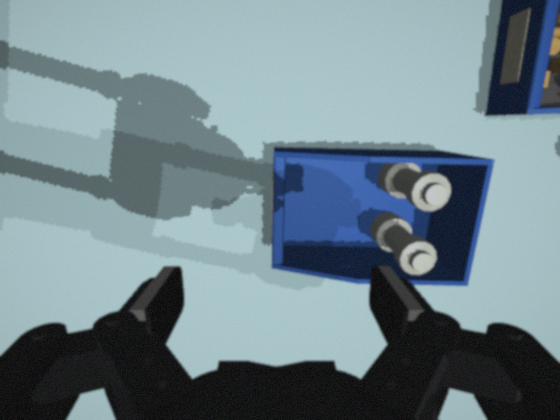

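The wrist view shows the lip's outer top edge running from (274,150) to (272,267), about midway between the fingers, and both spindles standing well behind it.

```bash
python3 - <<'E'
from h import *
c=pickle.load(open("d1.pkl","rb"))["wrist"]
a,b=ray(c,274,150,.05),ray(c,272,267,.05);print(a,b,np.linalg.norm(a-b),(a+b)/2)
print(ray(c,285,152,.05),ray(c,283,266,.05))
E
```

```text
[ 0.44353261 -0.04127048] [ 0.43034119 -0.14246007] 0.10204580498093774 [ 0.4369369  -0.09186527]
[ 0.45206908 -0.04379356] [ 0.44013493 -0.14257065]
```

```bash
python3 -m jog '[[[-0.02,0.04,0.25],0.01],[[-0.02,0.04,0.5],0.01],[[-0.02,0.04,0.75],0.01],[[-0.02,0.04,0.75],0.01]]' 0.3
python3 -m jog '[[[0,0,0.2],0],[[0,0,0.4],0],[[0,0,0.63],0],[[0,0,0.63],0],[[0,0,0.63],0]]'
python3 -m jog '[[[0,0,0],0],[[0,0,0],0],[[0,0,0],0],[[0,0,0],0],[[0,0,0],0],[[0,0,0],0],[[0,0,0],0],[[0,0,0],0]]' -1 100
```

```text
time: 3.03
tool_pos: [0.4416, -0.0917, 0.0845]
ee_rot: [-179.7, -0.1, 82.8]
wrist_force: [-0.4, 0.1, -0.5]
width: 0.65
finger_force: 0.0
time: 3.45
tool_pos: [0.4444, -0.0931, 0.0245]
ee_rot: [180.0, 0.0, 82.7]
wrist_force: [0.3, 0.2, 1.0]
width: 0.65
finger_force: 0.0
time: 4.12
tool_pos: [0.4419, -0.0931, 0.0245]
ee_rot: [-179.8, -0.0, 82.6]
wrist_force: [-5.3, 0.2, 10.6]
width: 0.095
finger_force: 98.5
```

```bash
python3 -m jog '[[[0.01,0,0],0],[[0.04,0,0],0],[[0.1,-0.01,0],-0.003],[[0.19,-0.01,0],-0.006],[[0.29,-0.02,0],-0.01],[[0.39,-0.02,0],-0.015],[[0.49,-0.02,0],-0.02],[[0.59,-0.03,0],-0.025],[[0.68,-0.03,0],-0.03],[[0.74,-0.04,0],-0.033],[[0.77,-0.04,0],-0.033],[[0.78,-0.04,0],-0.033]]'
python3 - <<'E'
from bench import r
import cv2,pickle
c=r.read_camera("top");pickle.dump(c,open("d2.pkl","wb"))
w=r.read_camera("wrist");pickle.dump(w,open("w2.pkl","wb"))
im=cv2.resize(c["image"][80:260,140:360,::-1],None,fx=3.3,fy=3.3,interpolation=cv2.INTER_CUBIC)
cv2.imwrite("pics/w2.png",w["image"][:,:,::-1])
E
```

```text
time: 5.12
tool_pos: [0.451, -0.0168, 0.0245]
ee_rot: [179.8, 0.1, 85.7]
wrist_force: [-0.3, -9.2, 5.1]
width: 0.094
finger_force: 98.3
```

View pics/w2.png

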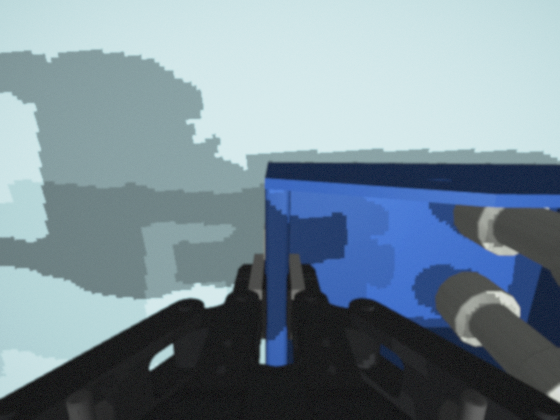

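The lip is held square between the fingers at (275,290), the bin follows the tool's heading, and both spindles are upright. I'll carry on sideways.

```bash
for i in 1 2; do python3 -m jog '[[[0.01,0,0],0],[[0.04,0,0],0],[[0.1,0,0],0],[[0.19,0,0],0],[[0.29,0,0],0],[[0.39,-0.01,0],0],[[0.49,-0.01,0],0],[[0.59,-0.01,0],0],[[0.68,-0.01,0],0],[[0.74,-0.01,0],0],[[0.77,-0.01,0],0],[[0.78,-0.01,0],0]]'; done
python3 - <<'E'
from bench import r
import cv2,pickle
c=r.read_camera("top");pickle.dump(c,open("d3.pkl","wb"))
im=cv2.resize(c["image"][80:260,140:360,::-1],None,fx=3.3,fy=3.3,interpolation=cv2.INTER_CUBIC)
cv2.imwrite("pics/c3.png",cv2.convertScaleAbs(im,alpha=1.6,beta=10))
E
```

```text
time: 6.22
tool_pos: [0.4558, 0.0611, 0.0245]
ee_rot: [179.9, 0.1, 85.7]
wrist_force: [-0.8, -8.2, 6.8]
width: 0.093
finger_force: 98.5
time: 7.22
tool_pos: [0.4603, 0.1388, 0.0245]
ee_rot: [179.9, 0.1, 85.7]
wrist_force: [-0.3, -10.1, 7.7]
width: 0.099
finger_force: 98.7
```

View pics/c3.png

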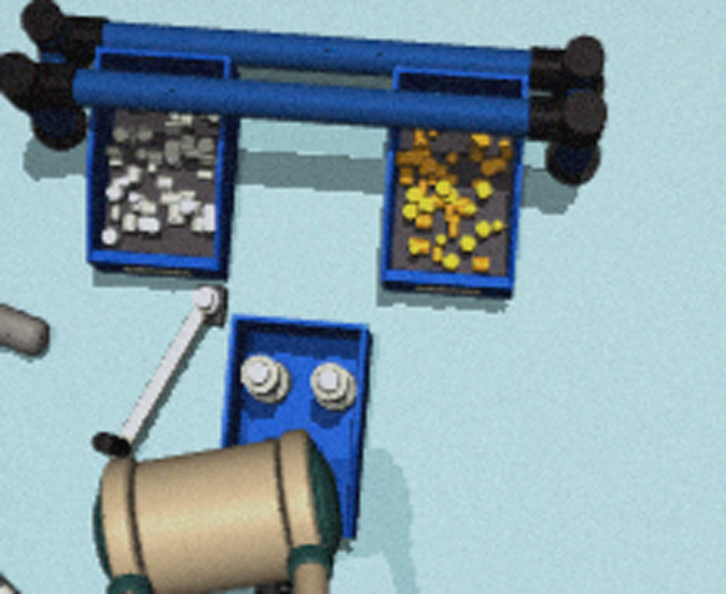

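The bin is in front of the bay, with its back top edge from (232,318) to (370,326) and the spindles upright. Its left edge lies close to the hinge at (209,299), so I'll check the lateral offset.

```bash
python3 - <<'E'
from h import *
c=pickle.load(open("d3.pkl","rb"))
def P(x,y,z): return ray(c,140+(x+.5)/3.3-.5,80+(y+.5)/3.3-.5,z)
a,b=P(232,318,.075),P(370,326,.075);m=(a+b)/2
print(a,b,np.linalg.norm(a-b)); 
th=np.radians(-4.4);X=np.array([np.cos(th),np.sin(th)]);Y=np.array([-X[1],X[0]]);O=np.array([.7303,.1187])
for n,p in(("bl",a),("br",b),("nlr_f",P(222,271,.05)),("nrl_f",P(381,284,.05)),("nlr_b",P(231,60,.075)),("nrl_b",P(394,70,.075)),("hinge r edge bottom",P(226,318,.0)),("lip",np.array([.4603,.1388]))):
    print(n,((p-O)@X).round(4),((p-O)@Y).round(4))
E
```

```text
[0.6165995  0.17431179] [0.60966578 0.07108034] 0.10346404066625697
bl -0.1176 0.0467
br -0.1166 -0.0567
nlr_f -0.0788 0.0608
nrl_f -0.0805 -0.0612
nlr_b 0.0784 0.0626
nrl_b 0.0792 -0.0609
hinge r edge bottom -0.1083 0.0626
lip -0.2707 -0.0007
```

```bash
python3 -m jog '[[[0,0.01,0],-0.006],[[0.01,0.04,0],-0.012],[[0.01,0.1,0],-0.017],[[0.01,0.19,0],-0.017],[[0.01,0.29,0],-0.017],[[0.01,0.39,0],-0.017],[[0.01,0.49,0],-0.017],[[0.01,0.59,0],-0.017],[[0.01,0.68,0],-0.017],[[0.01,0.74,0],-0.017],[[0.01,0.77,0],-0.017],[[0.01,0.78,0],-0.017]]'
python3 - <<'E'
from bench import r
import cv2,pickle
c=r.read_camera("top");pickle.dump(c,open("d4.pkl","wb"))
im=cv2.resize(c["image"][80:260,140:360,::-1],None,fx=3.3,fy=3.3,interpolation=cv2.INTER_CUBIC)
cv2.imwrite("pics/c4.png",cv2.convertScaleAbs(im,alpha=1.6,beta=10))
E
```

```text
time: 8.27
tool_pos: [0.5283, 0.1355, 0.0245]
ee_rot: [-179.0, 0.0, 87.1]
wrist_force: [-21.0, 2.1, 23.9]
width: 0.094
finger_force: 101.1
```

View pics/c4.png

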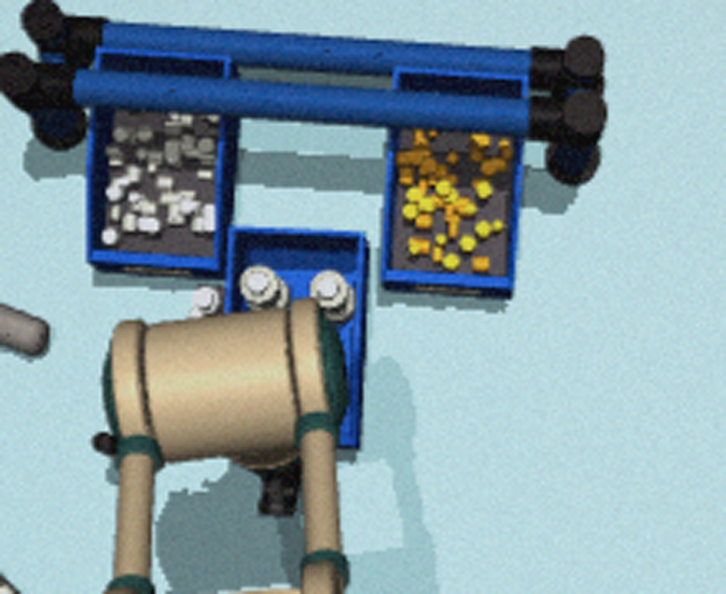

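The bin's back has entered the bay, with its corners at (232,230) and (368,232) and the spindles upright. The push force has risen to 21 N with 24 N of downward preload. I'll ease the preload and check for side contact.

```bash
python3 -m jog '[[[0,0,-0.01],0],[[0,0,-0.02],0],[[0,0,-0.02],0],[[0,0,-0.02],0]]'
python3 - <<'E'
from h import *
c=pickle.load(open("d4.pkl","rb"))
def P(x,y,z): return ray(c,140+(x+.5)/3.3-.5,80+(y+.5)/3.3-.5,z)
th=np.radians(-4.4);X=np.array([np.cos(th),np.sin(th)]);Y=np.array([-X[1],X[0]]);O=np.array([.7303,.1187])
for n,p in(("bl",P(231,229,.075)),("br",P(368,233,.075)),("lipr",P(358,446,.05)),("tcp",np.array([.5283,.1355]))):
    print(n,((p-O)@X).round(4),((p-O)@Y).round(4))
from bench import r
s=r.sense();print(s["tool_pos"],s["ee_rot"],s["wrist_force"],s["wrist_torque"])
E
```

```text
time: 8.65
tool_pos: [0.5359, 0.1351, 0.0249]
ee_rot: [-179.8, 0.0, 87.1]
wrist_force: [-3.7, -0.4, -1.6]
width: 0.097
finger_force: 97.7
bl -0.0505 0.0527
br -0.0465 -0.0502
lipr -0.2056 -0.0526
tcp -0.2027 0.0013
[0.53588257 0.13514217 0.02490171] [-1.79813831e+02  4.87812446e-03  8.71322192e+01] [-3.71831702 -0.35849638 -1.61860042] [-0.03309063  0.64032837  0.01843548]
```

```bash
python3 -m jog '[[[0,0.01,0],0.003],[[0,0.04,0],0.006],[[0,0.1,0],0.01],[[-0.01,0.19,0],0.013],[[-0.01,0.29,0],0.013],[[-0.01,0.39,0],0.013],[[-0.01,0.49,0],0.013],[[-0.02,0.59,0],0.013],[[-0.02,0.68,0],0.013],[[-0.02,0.74,0],0.013],[[-0.02,0.77,0],0.013],[[-0.02,0.78,0],0.013]]'
python3 -m jog '[[[0,0.01,0],0],[[0,0.03,0],0],[[0,0.07,0],0],[[0,0.12,0],0],[[0,0.17,0],0],[[0,0.21,0],0],[[0,0.25,0],0],[[0,0.29,0],0],[[0,0.32,0],0],[[0,0.34,0],0],[[0,0.35,0],0],[[0,0.35,0],0]]'
```

```text
time: 9.65
tool_pos: [0.6163, 0.129, 0.0252]
ee_rot: [180.0, -0.0, 86.0]
wrist_force: [-1.4, 0.3, -3.9]
width: 0.093
finger_force: 97.8
time: 10.65
tool_pos: [0.6508, 0.1267, 0.0253]
ee_rot: [180.0, -0.0, 86.0]
wrist_force: [-0.0, -0.2, -4.6]
width: 0.096
finger_force: 97.6
```

Home should be near lip x = 0.6555. I'll approach in small steps until the stop contact shows.

```bash
for i in 1 2; do python3 -m jog '[[[0,0.01,0],0],[[0,0.02,0],0],[[0,0.03,0],0],[[0,0.04,0],0],[[0,0.04,0],0],[[0,0.04,0],0]]'; done
```

```text
time: 11.15
tool_pos: [0.6546, 0.1264, 0.0253]
ee_rot: [180.0, -0.0, 86.0]
wrist_force: [-0.7, 0.2, -4.6]
width: 0.094
finger_force: 97.6
time: 11.65
tool_pos: [0.6587, 0.1262, 0.0253]
ee_rot: [180.0, -0.0, 86.0]
wrist_force: [-1.4, -0.5, -5.0]
width: 0.094
finger_force: 97.6
```

```bash
python3 -m jog '[[[0,0.01,0],0],[[0,0.02,0],0],[[0,0.03,0],0],[[0,0.03,0],0],[[0,0.03,0],0]]'; python3 -m jog '[[[0,0.01,0],0],[[0,0.02,0],0],[[0,0.03,0],0],[[0,0.03,0],0],[[0,0.03,0],0]]'
```

```text
time: 12.07
tool_pos: [0.659, 0.1263, 0.025]
ee_rot: [-179.7, -0.0, 85.9]
wrist_force: [-6.0, 1.2, -2.6]
width: 0.093
finger_force: 98.2
time: 12.48
tool_pos: [0.659, 0.1265, 0.0249]
ee_rot: [-179.4, -0.0, 85.9]
wrist_force: [-12.4, 1.5, 0.1]
width: 0.094
finger_force: 98.7
```

Contact is clear: the force rises while the tool stays at x = 0.659, so the bin is home. Next I relax, release and lift.

```bash
python3 -m jog '[[[0,-0.03,0],0],[[0,-0.05,0],0],[[0,-0.05,0],0],[[0,-0.05,0],0]]'
python3 -m jog '[[[0,0,0],0],[[0,0,0],0],[[0,0,0],0],[[0,0,0],0],[[0,0,0],0]]' 0.2
python3 -m jog '[[[0,0,-0.1],0],[[0,0,-0.3],0],[[0,0,-0.6],0],[[0,0,-0.9],0],[[0,0,-1],0],[[0,0,-1],0]]'
python3 -m jog '[[[0.2,-0.2,-0.2],-0.08],[[0.5,-0.5,-0.3],-0.16],[[0.8,-0.8,-0.4],-0.24],[[1,-1,-0.4],-0.32],[[1,-1,-0.4],-0.4],[[1,-1,-0.4],-0.48],[[1,-1,-0.4],-0.56],[[1,-1,-0.4],-0.64],[[1,-1,-0.4],-0.72],[[1,-1,-0.4],-0.8],[[1,-1,-0.4],-0.88],[[1,-1,-0.4],-0.96]]'
```

```text
time: 12.82
tool_pos: [0.6589, 0.1262, 0.0253]
ee_rot: [-180.0, -0.0, 86.0]
wrist_force: [-4.0, -0.1, -3.1]
width: 0.095
finger_force: 98.2
time: 13.23
tool_pos: [0.6605, 0.126, 0.0261]
ee_rot: [179.9, -0.0, 86.0]
wrist_force: [-0.5, 0.2, 0.0]
width: 0.6
finger_force: 0.0
time: 13.73
tool_pos: [0.6619, 0.1263, 0.1299]
ee_rot: [179.5, -0.1, 86.0]
wrist_force: [0.5, 0.6, -0.4]
width: 0.6
finger_force: 0.0
time: 14.73
tool_pos: [0.5656, 0.2326, 0.1635]
ee_rot: [-179.9, -0.2, 172.3]
wrist_force: [0.6, 0.6, 0.2]
width: 0.601
finger_force: 0.0
```

```bash
python3 - <<'E'
from bench import r
import cv2,pickle,numpy as np
c=r.read_camera("top");w=r.read_camera("wrist");pickle.dump({"top":c,"wrist":w},open("d5.pkl","wb"))
a=cv2.resize(c["image"][80:220,195:275,::-1],(240,420),interpolation=cv2.INTER_CUBIC)
cv2.imwrite("pics/w5.png",cv2.convertScaleAbs(np.hstack([w["image"][:,:,::-1],a]),alpha=1.4,beta=10))
E
```

```text
(no output)
```

View pics/w5.png

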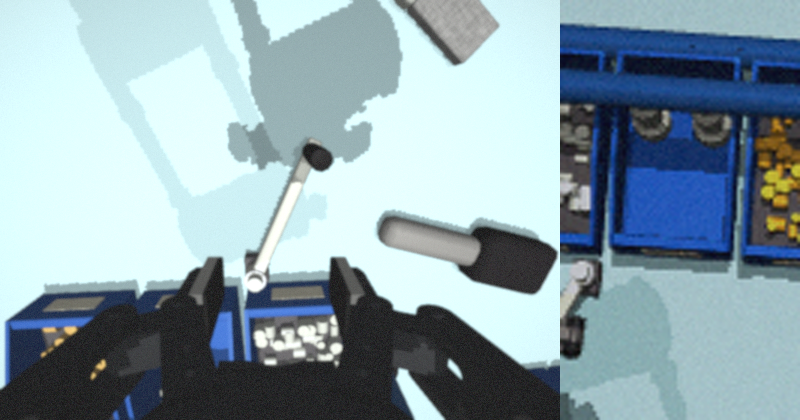

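The bin is seated between its neighbours with the spindles standing. In the wrist view the peg's top is at (319,155) and the hinge cap at (257,281). I'll measure the peg.

```bash
python3 - <<'E'
from h import *
from bench import r
d=pickle.load(open("d5.pkl","rb"));c=d["wrist"]
p=ray(c,319,155,.098);h=ray(c,257,281,.06);t=ray(d["top"],195+12/3-.2,80+325/3,.098)
print("peg",p,"top",t,"hinge",h,np.linalg.norm(p-h))
s=r.sense();print(s["tool_pos"],s["ee_rot"]);th=np.radians(s["ee_rot"][2])
D=p-s["tool_pos"][:2];print("tool dx,dy",D@[np.cos(th),np.sin(th)],D@[np.sin(th),-np.cos(th)])
E
```

```text
peg [0.51894818 0.26663955] top [0.58360384 0.19810476] hinge [0.6242391 0.2076463] 0.12069127061617287
[0.56569443 0.23263997 0.16370784] [-1.79937696e+02 -1.47098124e-01  1.71891954e+02]
tool dx,dy 0.05107428089602725 0.02706661096257687
```

```bash
python3 -m jog '[[[0.2,0.1,0],-0.04],[[0.47,0.27,0],-0.04],[[0.47,0.27,0.1],-0.04],[[0.47,0.27,0.2],-0.04],[[0.47,0.27,0.2],-0.04],[[0.47,0.27,0.2],-0.04]]'
python3 - <<'E'
from bench import r
import cv2,pickle,numpy as np
w=r.read_camera("wrist");pickle.dump(w,open("d6.pkl","wb"))
cv2.imwrite("pics/w6.png",cv2.convertScaleAbs(w["image"][:,:,::-1],alpha=1.6,beta=20))
E
```

```text
time: 15.33
tool_pos: [0.5237, 0.2656, 0.144]
ee_rot: [-179.9, -0.1, 175.4]
wrist_force: [0.2, 0.0, 0.7]
width: 0.599
finger_force: 0.0
```

View pics/w6.png

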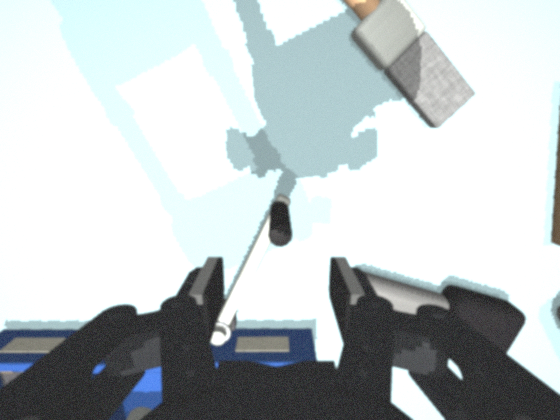

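The peg's top is at (281,237), centred between the fingers at 205 and 345. The scanner's handle end is near (360,280), so I'll check that clearance.

```bash
python3 - <<'E'
from h import *
c=pickle.load(open("d6.pkl","rb"))
print("peg",ray(c,281,237,.098),"scanner",ray(c,358,275,.02),ray(c,358,275,.034))
E
```

```text
peg [0.52311082 0.26840708] scanner [0.5956369  0.33623244] [0.58813281 0.33282925]
```

```bash
python3 -m jog '[[[0,0.01,0.25],0],[[0,0.01,0.5],0],[[0,0.01,0.75],0],[[0,0.01,0.92],0],[[0,0.01,0.92],0],[[0,0.01,0.92],0]]'
python3 -m jog '[[[0,0,0],0],[[0,0,0],0],[[0,0,0],0],[[0,0,0],0],[[0,0,0],0],[[0,0,0],0]]' -1 20
python3 - <<'E'
from bench import r
import numpy as np
s=r.sense();t=s["tool_pos"];print(t)
# arc plan: hinge from rack frame, steps in tool axes from current pose
th=np.radians(s["ee_rot"][2]);ex=np.array([np.cos(th),np.sin(th)]);ey=np.array([np.sin(th),-np.cos(th)])
for H in ([.636,.198],[.633,.1945]):
    v=t[:2]-H;print("R",np.linalg.norm(v))
    a0=np.arctan2(v[1],v[0]);print("a0",np.degrees(a0))
    H=np.array(t[:2])-.131*np.array([np.cos(a0),np.sin(a0)])
    for d in range(0,126,10):
        a=a0+np.radians(d);D=H+.131*np.array([np.cos(a),np.sin(a)])-t[:2];print(d,(D@ex*10).round(3),(D@ey*10).round(3))
E
```

```text
time: 15.88
tool_pos: [0.5243, 0.2667, 0.0529]
ee_rot: [-180.0, -0.1, 175.4]
wrist_force: [0.7, -0.4, 0.6]
width: 0.597
finger_force: 0.0
time: 16.38
tool_pos: [0.5251, 0.2676, 0.0548]
ee_rot: [179.9, 0.2, 175.5]
wrist_force: [-0.0, -0.0, 6.2]
width: 0.181
finger_force: 20.7
[0.52508854 0.2675977  0.05482324]
R 0.1309396529335404
a0 147.89144895454123
0 0.0 0.0
10 0.088 -0.211
20 0.138 -0.434
30 0.148 -0.662
40 0.119 -0.888
50 0.051 -1.106
60 -0.054 -1.309
70 -0.193 -1.49
80 -0.361 -1.645
90 -0.553 -1.768
100 -0.764 -1.856
110 -0.987 -1.906
120 -1.215 -1.916
R 0.130338627495104
a0 145.88684290600523
0 0.0 0.0
10 0.095 -0.208
20 0.153 -0.429
30 0.171 -0.656
40 0.15 -0.883
50 0.089 -1.104
60 -0.009 -1.31
70 -0.141 -1.496
80 -0.303 -1.657
90 -0.491 -1.786
100 -0.699 -1.881
110 -0.92 -1.939
120 -1.147 -1.958
```

```bash
python3 -m jog '[[[0.02,-0.04,0],0],[[0.04,-0.1,0],0],[[0.09,-0.21,0],0],[[0.12,-0.32,0],0],[[0.14,-0.43,0],0],[[0.145,-0.55,0],0],[[0.148,-0.66,0],0],[[0.14,-0.77,0],0],[[0.125,-0.85,0],0],[[0.12,-0.89,0],0],[[0.12,-0.89,0],0]]'
python3 - <<'E'
from bench import r
s=r.sense();t=s["tool_pos"][:2];import numpy as np
v=t-np.array([.636,.198]);print(np.linalg.norm(v),np.degrees(np.arctan2(v[1],v[0]))%360,s["ee_rot"])
E
```

```text
time: 17.3
tool_pos: [0.5057, 0.1793, 0.0546]
ee_rot: [179.9, 0.1, 175.5]
wrist_force: [-0.9, 1.0, 7.1]
width: 0.181
finger_force: 20.8
0.13167863430559404 188.1698878245807 [1.79937368e+02 1.14182805e-01 1.75489713e+02]
```

```bash
python3 -m jog '[[[-0.01,-0.04,0],0],[[-0.03,-0.1,0],0],[[-0.07,-0.22,0],0],[[-0.12,-0.32,0],0],[[-0.17,-0.42,0],0],[[-0.24,-0.52,0],0],[[-0.31,-0.6,0],0],[[-0.39,-0.68,0],0],[[-0.48,-0.76,0],0],[[-0.57,-0.82,0],0],[[-0.67,-0.88,0],0],[[-0.67,-0.88,0],0]]'
python3 - <<'E'
from bench import r
s=r.sense();t=s["tool_pos"][:2];import numpy as np
v=t-np.array([.636,.198]);print(np.linalg.norm(v),np.degrees(np.arctan2(v[1],v[0]))%360,s["ee_rot"])
E
```

```text
time: 18.3
tool_pos: [0.5688, 0.0864, 0.0544]
ee_rot: [179.9, 0.3, 175.4]
wrist_force: [3.1, 3.8, 6.4]
width: 0.178
finger_force: 20.9
0.1302583347752118 238.91871009349398 [179.88402985   0.33326439 175.42859885]
```

```bash
python3 -m jog '[[[-0.05,-0.02,0],0],[[-0.12,-0.05,0],0],[[-0.21,-0.09,0],0],[[-0.28,-0.11,0],0],[[-0.36,-0.125,0],0],[[-0.43,-0.135,0],0],[[-0.49,-0.14,0],0],[[-0.54,-0.145,0],0],[[-0.58,-0.15,0],0],[[-0.61,-0.15,0],0],[[-0.61,-0.15,0],0],[[-0.61,-0.15,0],0]]'
python3 -m jog '[[[-0.02,0,0],0],[[-0.04,0,0],0],[[-0.04,0,0],0],[[-0.04,0,0],0]]'
python3 - <<'E'
from bench import r
s=r.sense();t=s["tool_pos"][:2];import numpy as np
v=t-np.array([.636,.198]);print(np.linalg.norm(v),np.degrees(np.arctan2(v[1],v[0]))%360,s["ee_rot"])
E
```

```text
time: 19.3
tool_pos: [0.6156, 0.0726, 0.054]
ee_rot: [179.6, -1.0, 175.5]
wrist_force: [-15.5, 14.4, 19.0]
width: 0.177
finger_force: 21.7
time: 19.63
tool_pos: [0.6159, 0.0725, 0.0537]
ee_rot: [179.6, -1.4, 175.5]
wrist_force: [-22.3, 15.1, 22.3]
width: 0.178
finger_force: 23.2
0.12708015793496996 260.8770617941838 [179.59164169  -1.4402157  175.46806991]
```

The keeper has stopped against something at about 261° by this estimate, with the force rising. I'll release, back off and look at its angle.

```bash
python3 -m jog '[[[0.04,0,0],0],[[0.06,0,0],0],[[0.06,0,0],0]]'
python3 -m jog '[[[0,0,0],0],[[0,0,0],0],[[0,0,0],0],[[0,0,0],0],[[0,0,0],0]]' 0.2
python3 -m jog '[[[0,0,-0.2],0],[[0,0,-0.5],0],[[0,0,-0.8],0],[[0,0,-0.8],0],[[0.4,0,-0.9],0],[[0.8,0,-0.9],0],[[0.8,0,-0.9],0],[[0.8,0,-0.9],0]]'
python3 - <<'E'
from bench import r
import cv2,pickle,numpy as np
w=r.read_camera("wrist");s=r.read_camera("side");pickle.dump({"wrist":w,"side":s},open("d7.pkl","wb"))
a=cv2.resize(s["image"][100:240,210:290,::-1],(240,420),interpolation=cv2.INTER_CUBIC)
a=cv2.resize(s["image"][100:240,250:330,::-1],(240,420),interpolation=cv2.INTER_CUBIC)
cv2.imwrite("pics/w7.png",cv2.convertScaleAbs(np.hstack([w["image"][:,:,::-1],a]),alpha=1.5,beta=15))
E
```

```text
time: 19.88
tool_pos: [0.6159, 0.0725, 0.0538]
ee_rot: [179.6, -0.7, 175.5]
wrist_force: [-10.2, 15.1, 13.8]
width: 0.182
finger_force: 22.2
time: 20.3
tool_pos: [0.6226, 0.0663, 0.0529]
ee_rot: [-180.0, -0.0, 175.5]
wrist_force: [0.3, -0.2, -0.6]
width: 0.6
finger_force: 0.0
time: 20.97
tool_pos: [0.5399, 0.073, 0.1427]
ee_rot: [-180.0, -0.1, 175.5]
wrist_force: [0.2, 0.8, 0.2]
width: 0.599
finger_force: 0.0
```

View pics/w7.png

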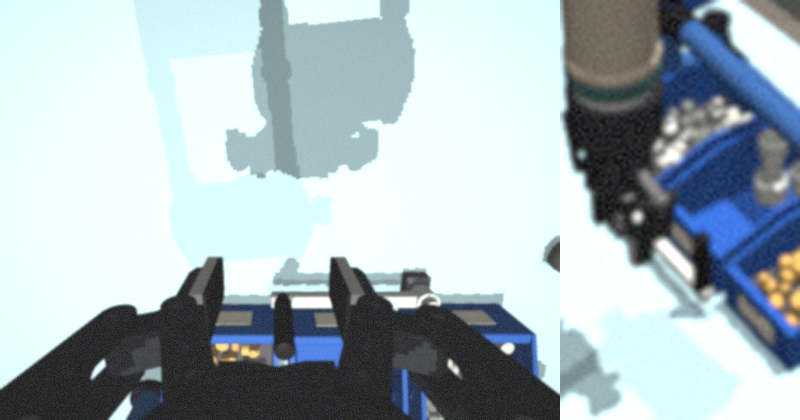

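The keeper now lies across the front as a strip from (272,299) to (430,300), apparently parallel to the bin fronts, with the spindles standing. I'll check its angle numerically.

```bash
python3 - <<'E'
from h import *
import cv2
d=pickle.load(open("d7.pkl","rb"));c=d["wrist"];g=cv2.cvtColor(c["image"],cv2.COLOR_RGB2GRAY).astype(float)
g=cv2.GaussianBlur(g,(5,3),0);dy=np.diff(g,axis=0)
def line(cols,lo,hi,sgn,z):
    P=np.array([ray(c,u,lo+np.argmax(sgn*dy[lo:hi,u])+1,z) for u in cols])
    P=P[np.abs(P[:,0]-np.median(P[:,0]))<.01]
    vx,vy,x,y=cv2.fitLine(P.astype(np.float32),cv2.DIST_HUBER,0,.01,.01).ravel()
    return np.degrees(np.arctan(-vx/vy)).round(2),P.mean(0).round(4),len(P)
cols=[*range(300,328),*range(375,400)]
print("keeper near edge",line(cols,285,300,1,.04));print("keeper far edge",line(cols,298,312,-1,.04))
cols=[*range(222,272),*range(300,328),*range(450,520)]
print("fronts lip",line(cols,325,355,1,.05)); print("fronts bottom",line([*range(235,268),*range(445,500)],295,312,-1,0.0))
p=ray(c,285,350,.098);print("peg",p)
E
```

```text
keeper near edge (np.float32(-4.39), array([0.6191, 0.13  ]), 53)
keeper far edge (np.float32(-2.47), array([0.6305, 0.1298]), 53)
fronts lip (np.float32(-1.75), array([0.6577, 0.1455]), 92)
fronts bottom (np.float32(-4.39), array([0.6635, 0.2655]), 55)
peg [0.62427737 0.07251583]
```

The keeper is parallel to the bin fronts, at -4.39° for both, so it is shut. The robot is clear of everything.

```bash
python3 -c "
from bench import r
print(r.job_done())"
```

```text
the job is handed in; nothing more can be done
None
```

I handed the job in with the bin home against the back pipe, both spindles standing and the keeper shut across the front; the hand-in returned no verdict.

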